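Close out a weighed token drop

TASK

Close out this slot drop: lift the weighed token pail off the scale by its handle and stand it upright on the round cork mat, and clip every machine tag lying on the counter onto the tally hook, pushing each tag's eye down past the sprung gate so that it hangs inside the hook with the gate shut over it. Keep the full pail upright all the way, and leave the ashtray, loupe, counterweight and token dish where they are.

Things in the scene. Friction and masses are not known exactly. Their poses are not given: they have to be found in the camera images.
- pail: full token pail: round, zinc, 84 mm across its rim (72 mm at its foot), 82 mm high, about 0.7 kg, with a rigid upright bail; origin at the centre of its underside, z up. The bail carries a round wooden grip 18 mm thick, 64 mm long, along the pail's y axis, centre 138 mm above the origin (45 mm clear beneath it)
- pail_grip (a point): centre of the pail's wooden grip, 138 mm above its underside
- scale: grey bench scale, fixed, 180 x 180 mm; origin at the centre of its underside, display on its -x side. Its steel load pan is 50 mm above the counter, with a lip 6 mm high round it; the pail starts on the pan
- mat: round cork mat, fixed, 130 mm across, 5 mm thick; origin at the centre of its underside
- tally_hook: tally hook, fixed: square iron post (22 mm, 300 mm high, foot 80 mm across); origin under its foot on the counter, z up. The hook, an 8 mm steel rod, reaches along its own -x: down from the post to its lowest point (x -55, z 155 mm) and up to an upright nose (x -85 mm, tip at z 228 mm). Its mouth between nose and post opens upward, closed by the sprung gate
- hook_seat (a point): lowest point of the hook's bend (centre line of the rod), where eyes come to hang: x -55, z 155 mm in the frame of the tally hook
- hook_nose (a point): tip of the hook's nose: x -85, z 228 mm in the frame of the tally hook
- gate (a joint): sprung gate, a brass rod 70 mm long hinged at the post (hook's x -18, z 260 mm), sloping down to the nose's inner side (x -79, z 225). 0 = shut; grows to 0.85 rad as its end is pushed down; 2 to 4 N; springs shut. An eye lowered level over the nose, its inner rim 10 to 15 mm inside the nose, presses it 0.3 rad down and slips off its end, inside, at about z 205 mm
- tag1: machine tag: brown bakelite slab 72 x 38 x 9 mm (x, y, z) with a round brass eye fixed in its plane at its +x end; 70 g, 118 mm long in all, the same either side up; origin at the centre of the slab's underside. The eye: centre at x 60 mm, z 4.5 mm, 44 mm outside and 32 mm inside diameter, of 6 mm bar. May be absent (None)
- tag1_eye (a point): centre of the eye of tag1, 60 mm along its x, 4.5 mm above its underside
- tag2: machine tag: brown bakelite slab 72 x 38 x 9 mm (x, y, z) with a round brass eye fixed in its plane at its +x end; 70 g, 118 mm long in all, the same either side up; origin at the centre of the slab's underside. The eye: centre at x 60 mm, z 4.5 mm, 44 mm outside and 32 mm inside diameter, of 6 mm bar. May be absent (None)
- tag2_eye (a point): centre of the eye of tag2, 60 mm along its x, 4.5 mm above its underside
- tag3: machine tag: brown bakelite slab 72 x 38 x 9 mm (x, y, z) with a round brass eye fixed in its plane at its +x end; 70 g, 118 mm long in all, the same either side up; origin at the centre of the slab's underside. The eye: centre at x 60 mm, z 4.5 mm, 44 mm outside and 32 mm inside diameter, of 6 mm bar. May be absent (None)
- tag3_eye (a point): centre of the eye of tag3, 60 mm along its x, 4.5 mm above its underside
- tag4: machine tag: brown bakelite slab 72 x 38 x 9 mm (x, y, z) with a round brass eye fixed in its plane at its +x end; 70 g, 118 mm long in all, the same either side up; origin at the centre of the slab's underside. The eye: centre at x 60 mm, z 4.5 mm, 44 mm outside and 32 mm inside diameter, of 6 mm bar. May be absent (None)
- tag4_eye (a point): centre of the eye of tag4, 60 mm along its x, 4.5 mm above its underside
- tag5: machine tag: brown bakelite slab 72 x 38 x 9 mm (x, y, z) with a round brass eye fixed in its plane at its +x end; 70 g, 118 mm long in all, the same either side up; origin at the centre of the slab's underside. The eye: centre at x 60 mm, z 4.5 mm, 44 mm outside and 32 mm inside diameter, of 6 mm bar. May be absent (None)
- tag5_eye (a point): centre of the eye of tag5, 60 mm along its x, 4.5 mm above its underside
- ashtray: bystander: mottled brown bakelite ashtray, 124 mm across, 30 mm high; origin under its centre
- loupe: bystander: chunky brass jeweller's loupe standing on end, 48 mm across, 56 mm high; origin under its centre
- counterweight: bystander: cast lead counterweight, 66 mm across, 78 mm high with its wire loop; origin under its centre
- token_dish: bystander: shallow brass dish of slot tokens, 116 mm across, 30 mm high; origin under its centre

How it is judged:
By the outcome, as a careful person would: the job done as asked, in the order asked, and still so for the second after the job is handed in, with the robot touching nothing.
Of tag1, tag2, tag3, tag4, tag5 only 3 to 5 are there at a start; the rules pass over those that are not, and their reading is None.
At some moment in a run one of tag1, tag2, tag3, tag4, tag5 may be knocked a few centimetres aside while the robot is not near it.
It also fails if it takes over 210 s, if anything falls off the work surface, if the arm or the gripper's body presses on something with over 40 N, if the wrist force passes 120 N, or if a joint passes its speed limit or range.

ROBOT

A 6-joint arm with a two-finger parallel gripper is mounted at the origin on the work surface. World frame = base frame: x ahead of the robot, y to its left, z up, the work surface at z = 0. Lengths are in m, angles in rad, forces in N, time in s.
With the tool pointing down it reaches from about 0.35 to 0.8 m from the base axis. Payload 7.3 kg.
Tool frame: the origin (TCP) lies between the finger pads; the fingertips stand 25 mm ahead of it and the grasp point (between the pads) lies 6 mm ahead of it (r.tip_extent is the distance from the TCP to the fingertips, in m); z points along the fingers, y is the line along which they close (so a half turn about z gives the same grasp; the last joint's range is limited). The gripper opens to 85 mm and grips with 20 to 120 N. Pads are 22 mm wide; open, the fingers measure 114 mm over their backs; the gripper's body (76 mm by 85 mm) begins 54 mm behind the grasp point. The pads swing forward as they close: fully open they stand 13 mm farther back than shut.
Start: joints at [-1.432, 0.342, 1.524, -0, 1.275, -0.146], TCP at [0.148, -0.504, 0.231] pointing down, gripper open.
Joint ranges: [-2.53, 2.53], [-0.77, 2.02], [0.04, 2.7], [-1, 4.14], [0.28, 2.66], [-3.11, 3.11]. Speed limits (rad/s): [2.57, 2.57, 3.14, 3.14, 3.14, 3.14].

INTERFACE

Orientations are given as a unit quaternion [x, y, z, w].
In Python, from workcell import r, command_gripper, optics gives the robot as it stands. The module is installed in compiled form; this text tells all that it offers. Calls block until the motion is done:
- r.reach(position, orientation): joint-space move of the TCP to a pose.
- r.move_straight(position, orientation=None, speed=0.15, max_force=None): straight line of the TCP; orientation=None keeps the orientation; speed is the mean speed in m/s. With max_force (N) it stops when the force on the tool has changed by that much, and returns True; else False.
- r.movej(angles): joint-space move.
- command_gripper(opening, force=None): finger opening in m; force is the grip in N (None keeps the last); returns when the fingers have stopped.
- r.hold(seconds).
- r.solve_ik(position, orientation): joint angles nearest the present ones, or None.
- r.read_state(): the state.
- optics.get_image(name): name is "scene" or "top"; returns (picture, depth): 400x640x3 uint8, red, green, blue; 400x640 float32, m along the optical axis (not along the pixel's ray), 0 where there is no reading.
- optics.camera_model(name): a dict with "K" (3x3 intrinsics, pixels), "R" (3x3) and "t" (3): a world point X has camera coordinates R X + t. Camera axes: x right, y down, z forward; pixel columns grow to the right and rows downward; lengths in m; the calibration is good to about 2 mm. A picture is of the moment at which its call begins. camera_model takes no time and is no camera call.
A pose or a line that the arm cannot do raises r.PlanningError and nothing moves.
- r.finish_job(): hands the job in; it is judged then, once.
The state is a dict: "time_s": time; "joint_positions": joint angles; "dq": joint speeds; "tau": joint torques, N m; "eef_pos": TCP position; "eef_rot": TCP orientation; "contact_force": force on the tool from outside, world axes, zero at the start; "torque": the same for the moment, N m; "grip_width": finger opening in m; "grip_force": force on a finger pad.
Only numpy, scipy, OpenCV 4.12 (cv2) and the standard library are available. Lean on these libraries where they do the work, as an engineer would, in place of code of your own. Each camera call takes 0.05 s, during which the arm holds its last target. There are 200 camera calls.

## Working session

There is one attempt and no reset: what is moved stays moved. The work goes in short steps, each a Python script; the robot and the scene stay as the last script left them, time stands still between calls to the robot, and variables do not carry over. Pictures are saved under pics/ and viewed, at most 14 in all, crops included, and the job is handed in when it is done.

```bash
mkdir -p pics; python3 - <<'E'
from workcell import r, optics
import cv2,numpy as np
for n in("scene","top"):
    im,d=optics.get_image(n); np.savez(f"pics/{n}0.npz",im=im,d=d)
    cv2.imwrite(f"pics/{n}0.png",im[:,:,::-1]); m=optics.camera_model(n); print(n,np.round(m["K"],1).tolist(),np.round(m["R"],3).tolist(),np.round(m["t"],3))
print(r.read_state()["time_s"],r.read_state()["eef_rot"],r.tip_extent)
E
```

```text
scene [[494.3, 0.0, 306.9], [0.0, 494.3, 198.1], [0.0, 0.0, 1.0]] [[-0.398, 0.917, 0.015], [0.491, 0.226, -0.841], [-0.775, -0.327, -0.541]] [ 0.234 -0.164  1.905]
top [[459.1, 0.0, 324.6], [0.0, 459.1, 195.7], [0.0, 0.0, 1.0]] [[-0.01, -1.0, 0.012], [-0.994, 0.008, -0.105], [0.105, -0.013, -0.994]] [0.006 0.641 1.53 ]
0.1 [ 9.89876390e-01  1.41930427e-01  5.85976516e-06 -6.97318348e-04] 0.025
```

View pics/scene0.png

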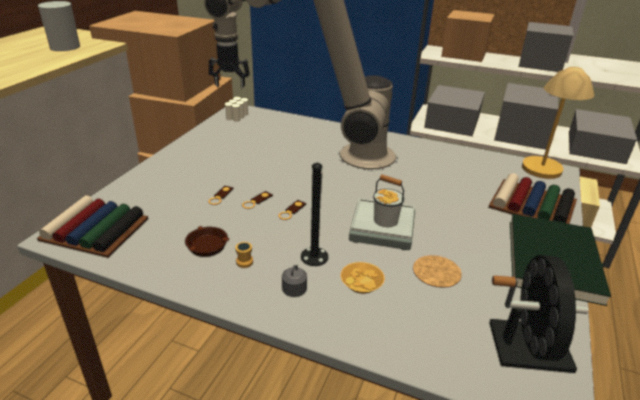

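View pics/top0.png

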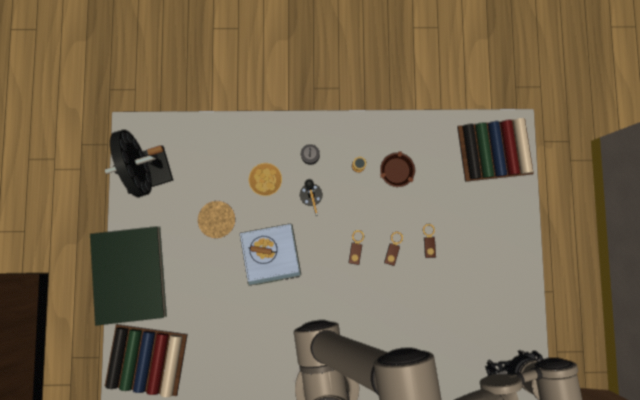

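The scene shows three tags (top view at about (356,247), (394,248), (429,241)), the scale and pail at (268,252), the mat at (216,219) and the hook post at (311,192) with its hook pointing down the image. The bystanders lie beyond the hook. Next I measure them.

```bash
cat > h.py <<'E'
from workcell import r, command_gripper, optics
import cv2, numpy as np
from scipy.spatial.transform import Rotation as Ro
def cloud(n, im=None, d=None):
    """world xyz per pixel, plus picture"""
    if im is None: im,d=optics.get_image(n)
    m=optics.camera_model(n); K,R,t=(np.array(m[k]) for k in("K","R","t"))
    v,u=np.indices(d.shape)
    c=np.stack([(u-K[0,2])/K[0,0]*d,(v-K[1,2])/K[1,1]*d,d],-1)
    P=(c-t)@R; P[d==0]=np.nan
    return im,P
def proj(n,X):
    m=optics.camera_model(n); c=np.array(m["R"])@np.asarray(X)+np.array(m["t"]); p=np.array(m["K"])@c; return p[:2]/p[2]
def crop(n,im,u0,v0,u1,v1,s,name):
    cv2.imwrite(f"pics/{name}.png",cv2.resize(im[v0:v1,u0:u1,::-1],None,fx=s,fy=s,interpolation=cv2.INTER_CUBIC))
E
python3 - <<'E'
from h import *
for n in("scene","top"):
    f=np.load(f"pics/{n}0.npz"); im,P=cloud(n,f["im"],f["d"]); z=P[...,2]
    print(n,"table z",np.round(np.nanmedian(z[230:260,310:340]),4))
    reg=(P[...,0]>.3)&(P[...,0]<.85)&(abs(P[...,1])<.45)&(z>.006)
    k,lab,st,_=cv2.connectedComponentsWithStats(reg.astype(np.uint8))
    for i in range(1,k):
        if st[i,4]<12: continue
        q=P[lab==i]; print(st[i].tolist(),"lo",np.round(q.min(0),3),"hi",np.round(q.max(0),3),"med",np.round(np.median(q,0),3))
    if n=="top": crop(n,im,190,130,450,290,3,"topcrop")
E
```

```text
scene table z 0.0001
[300, 163, 28, 102, 1088] lo [0.566 0.009 0.006] hi [0.691 0.087 0.301] med [0.66  0.051 0.138]
[348, 175, 67, 76, 3247] lo [0.349 0.082 0.006] hi [0.553 0.288 0.197] med [0.494 0.199 0.05 ]
[214, 186, 17, 13, 89] lo [ 0.434 -0.377  0.006] hi [ 0.515 -0.338  0.012] med [ 0.471 -0.359  0.008]
[250, 191, 21, 13, 93] lo [ 0.405 -0.255  0.006] hi [ 0.486 -0.207  0.012] med [ 0.447 -0.231  0.008]
[286, 200, 20, 13, 104] lo [ 0.411 -0.123  0.006] hi [ 0.487 -0.078  0.012] med [ 0.448 -0.101  0.008]
[184, 226, 45, 31, 852] lo [ 0.671 -0.311  0.006] hi [ 0.795 -0.19   0.034] med [ 0.724 -0.256  0.018]
[235, 242, 18, 25, 363] lo [ 0.728 -0.141  0.006] hi [ 0.777 -0.095  0.059] med [ 0.762 -0.112  0.045]
[340, 262, 44, 32, 987] lo [0.643 0.146 0.006] hi [0.759 0.26  0.034] med [0.693 0.202 0.023]
[281, 265, 26, 31, 642] lo [0.76  0.019 0.006] hi [0.823 0.083 0.077] med [0.805 0.056 0.045]
top table z 0.0002
[301, 144, 19, 22, 321] lo [0.752 0.018 0.006] hi [0.818 0.081 0.081] med [0.781 0.049 0.052]
[379, 150, 38, 37, 862] lo [ 0.672 -0.321  0.006] hi [ 0.803 -0.191  0.04 
[... 677 characters left out ...]
0.362 0.008]
[230, 220, 5, 8, 13] lo [0.538 0.312 0.006] hi [0.562 0.325 0.01 ] med [0.552 0.318 0.008]
[239, 223, 62, 63, 2940] lo [0.341 0.084 0.006] hi [0.549 0.294 0.203] med [0.447 0.18  0.051]
[222, 224, 9, 13, 24] lo [0.508 0.324 0.006] hi [0.549 0.352 0.015] med [0.528 0.336 0.009]
[423, 227, 13, 33, 205] lo [ 0.423 -0.377  0.006] hi [ 0.532 -0.336  0.018] med [ 0.47  -0.357  0.009]
[392, 229, 10, 7, 18] lo [ 0.505 -0.262  0.006] hi [ 0.526 -0.231  0.013] med [ 0.514 -0.248  0.009]
[347, 230, 18, 35, 224] lo [ 0.408 -0.135  0.006] hi [ 0.524 -0.075  0.02 ] med [ 0.449 -0.103  0.01 ]
[385, 242, 17, 24, 183] lo [ 0.403 -0.261  0.006] hi [ 0.482 -0.203  0.019] med [ 0.444 -0.228  0.01 ]
```

View pics/topcrop.png

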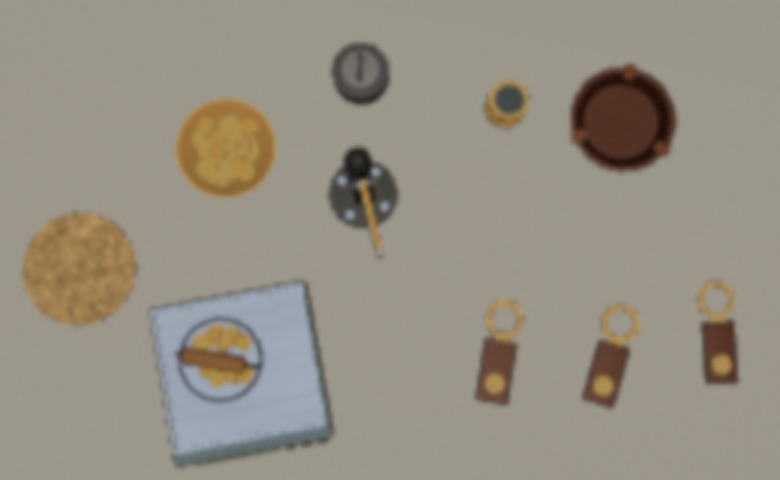

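Top crop (3× scale, origin 190,130): tag slabs sit at crop (497,371), (606,373) and (719,352), each with its eye up-image, away from the robot. The wooden grip runs from crop (180,355) to (258,367). The gate runs from the post at (358,165) to the nose at (380,257). Now for precise fits.

```bash
cat >> h.py <<'E'
def onplane(n,uv,z):
    m=optics.camera_model(n); K,R,t=(np.array(m[k]) for k in("K","R","t"))
    uv=np.atleast_2d(uv).astype(float); d=np.c_[(uv-K[:2,2])/[K[0,0],K[1,1]],np.ones(len(uv))]@R; c=-R.T@t
    return c+d*((z-c[2])/d[:,2])[:,None]
def tags(n,im,P,show=False):
    """tags lying on the counter: [slab centre xy, eye xy, yaw]"""
    s=3; big=cv2.resize(im,None,fx=s,fy=s,interpolation=cv2.INTER_CUBIC)
    hsv=cv2.cvtColor(big,cv2.COLOR_RGB2HSV).astype(int)
    z=cv2.resize(np.nan_to_num(P[...,2],nan=9).astype(np.float32),None,fx=s,fy=s,interpolation=cv2.INTER_NEAREST)
    X=cv2.resize(np.nan_to_num(P).astype(np.float32),None,fx=s,fy=s,interpolation=cv2.INTER_NEAREST)
    ok=(z<.03)&(X[...,0]>.25)&(X[...,0]<.85)&(abs(X[...,1])<.6)
    m=(ok&(hsv[...,1]>75)).astype(np.uint8)
    k,lab,st,_=cv2.connectedComponentsWithStats(m); out=[]
    for i in range(1,k):
        if st[i,4]<500: continue
        v,u=np.nonzero(lab==i); uv=(np.c_[u,v]+.5)/s-.5; W=onplane(n,uv,.007)[:,:2]
        rc=cv2.minAreaRect((W*1000).astype(np.float32)); L,w=max(rc[1]),min(rc[1])
        if show: print(n,np.round(rc[0],1),round(L,1),round(w,1))
        if not(98<L<140 and 32<w<58): continue
        c=np.array(rc[0])/1000; a=np.linalg.svd(W-W.mean(0))[2][0] if len(W)<10 else np.linalg.eigh(np.cov((W-W.mean(0)).T))[1][:,1]
        dark=hsv[v,u,2]<120; a=a*np.sign((W[~dark].mean(0)-W[dark].mean(0))@a)
        h=(W-c)@a; c=c+a*(h.max()+h.min())/2  # mid of the 118 mm length; slab centre is 23 mm back
        out.append(np.r_[c-a*.023,c+a*.037,np.arctan2(a[1],a[0])])
    return out
E
python3 - <<'E'
from h import *
for n in("scene","top"):
    f=np.load(f"pics/{n}0.npz"); im,P=cloud(n,f["im"],f["d"]); z=P[...,2]
    for t in tags(n,im,P,True): print("TAG",np.round(t,4))
    X=P[...,0];Y=P[...,1]
    near=(abs(X-.64)<.12)&(abs(Y-.045)<.08)
    q=P[near&(z>.285)]; print("posttop",len(q),np.round(q.mean(0),4),np.round(q.min(0),4),np.round(q.max(0),4))
    for v,u in np.argwhere(near&(z>.13)&(X<.63)): print((u,v),np.round(P[v,u],3),im[v,u],end="; ") if X[v,u]<.60 else 0
    q=P[near&(z>.004)&(z<.03)]; print("\nfoot",np.round((q.min(0)+q.max(0))/2,4),np.round(np.ptp(q,axis=0),4))
    q=P[(abs(X-.45)<.12)&(abs(Y-.19)<.12)&(z>.185)]; w,V=np.linalg.eigh(np.cov(q[:,:2].T)); print("grip",len(q),np.round(q.mean(0),4),V[:,1],(q.min(0)+q.max(0))/2)
    pr=P[(abs(X-.45)<.12)&(abs(Y-.19)<.12)&(z>.12)&(z<.14)]; print("rim",cv2.minEnclosingCircle((pr[:,:2]*1000).astype(np.float32)))
    hsv=cv2.cvtColor(im,cv2.COLOR_RGB2HSV); mm=(hsv[...,1]>70)&(abs(X-.57)<.09)&(abs(Y-.365)<.09); v,u=np.nonzero(mm)
    W=onplane(n,np.c_[u,v],.005)[:,:2]; print("mat",cv2.minEnclosingCircle((W*1000).astype(np.float32)),W.mean(0))
for o in(.085,.06,.045,.03,.085): command_gripper(o); print(o,r.tip_extent,r.read_state()["grip_width"])
E
```

```text
scene [ 489.5 -357.3] 121.3 45.1
scene [ 465.2 -236.2] 119.8 47.5
scene [ 469.8 -107.5] 121.1 45.7
scene [ 770.8 -497.6] 169.3 35.8
scene [ 716.8 -265. ] 134.3 123.6
scene [ 753.1 -114.7] 50.6 48.9
scene [570.6 374.2] 133.6 128.6
scene [675.4 197.3] 120.5 119.8
scene [1006.8  104.2] 575.3 214.1
TAG [ 0.4666 -0.3585  0.5265 -0.3553  0.0531]
TAG [ 0.4432 -0.2299  0.5008 -0.2465 -0.2807]
TAG [ 0.4471 -0.1042  0.5065 -0.1129 -0.1466]
posttop 72 [0.6563 0.0498 0.2938] [0.646  0.0329 0.2855] [0.6646 0.0609 0.3006]
(np.int64(321), np.int64(173)) [0.569 0.029 0.225] [102  93  80]; (np.int64(321), np.int64(174)) [0.581 0.034 0.229] [82 77 70]; (np.int64(321), np.int64(175)) [0.568 0.029 0.218] [80 77 69]; (np.int64(321), np.int64(176)) [0.569 0.03  0.216] [80 77 68]; (np.int64(321), np.int64(177)) [0.57  0.03  0.213] [80 77 68]; (np.int64(321), np.int64(178)) [0.567 0.029 0.209] [85 82 72]; (np.int64(321), np.int64(179)) [0.573 0.031 0.209] [90 87 79]; (np.int64(321), np.int64(180)) [0.568 0.03  0.202] [95 91 80]; (np.int64(321), np.int64(181)) [0.573 0.032 0.203] [92 87 79]; (np.int64(321), 
[... 3359 characters left out ...]
 np.int64(214)) [0.566 0.028 0.23 ] [143 141 127]; (np.int64(317), np.int64(214)) [0.566 0.026 0.229] [144 140 128]; (np.int64(316), np.int64(215)) [0.564 0.029 0.217] [128 126 115]; (np.int64(317), np.int64(215)) [0.564 0.026 0.21 ] [133 129 119]; 
foot [0.6406 0.0444 0.0168] [0.2383 0.1573 0.0255]
grip 127 [0.4628 0.1964 0.1944] [0.1612412  0.98691503] [0.46386432 0.19741354 0.19431122]
rim ((462.434326171875, 196.90196228027344), 44.539878845214844)
mat ((565.83544921875, 374.1707458496094), 64.91239166259766) [0.56593257 0.3741299 ]
0.085 0.025 0.0847864364466084
0.06 0.025 0.05999452684077187
0.045 0.025 0.04490898814952749
0.03 0.025 0.030115581454797948
0.085 0.025 0.08492226121590171
```

```bash
cat >> h.py <<'E'
def down(ang):
    """tool down, y axis at world angle ang"""
    y=np.array([np.cos(ang),np.sin(ang),0]); z=np.array([0,0,-1.]); return Ro.from_matrix(np.c_[np.cross(y,z),y,z]).as_quat()
def pick_ang(pos,ang):
    q0=np.array(r.read_state()["joint_positions"]); best=None
    for a in(ang,ang+np.pi):
        q=r.solve_ik(list(pos),list(down(a)))
        if q is not None and (best is None or abs(q[5])<abs(best[1][5])): best=(a,q)
    return best[0]
def st(): s=r.read_state(); return {k:np.round(s[k],3).tolist() for k in("time_s","eef_pos","contact_force","grip_width","grip_force")}
E
python3 - <<'E'
from h import *
g=np.array([.464,.197]); a=pick_ang([*g,.3],np.arctan2(-.16,.987)); Q=list(down(a))
r.reach([*g,.30],Q); r.move_straight([*g,.194],Q,speed=.1,max_force=15); print(st())
command_gripper(.0,force=60); print(st())
r.move_straight([*g,.26],Q,speed=.06); print(st())
m=np.array([.568,.374])
r.move_straight([*m,.26],Q,speed=.08); r.hold(.5)
print(r.move_straight([*m,.147],Q,speed=.05,max_force=4),st())
im,P=cloud("scene"); crop("scene",im,340,150,500,300,4,"pail1")
E
```

```text
{'time_s': 5.808, 'eef_pos': [0.464, 0.197, 0.195], 'contact_force': [-0.546, 0.47, -0.681], 'grip_width': 0.085, 'grip_force': 0.0}
{'time_s': 6.575, 'eef_pos': [0.465, 0.198, 0.197], 'contact_force': [-5.357, -0.124, 19.121], 'grip_width': -0.0, 'grip_force': 9.411}
{'time_s': 7.825, 'eef_pos': [0.464, 0.197, 0.26], 'contact_force': [0.104, -0.833, -0.005], 'grip_width': -0.0, 'grip_force': 0.0}
False {'time_s': 13.45, 'eef_pos': [0.568, 0.374, 0.147], 'contact_force': [-0.593, -0.927, 0.582], 'grip_width': -0.0, 'grip_force': 0.0}
```

View pics/pail1.png

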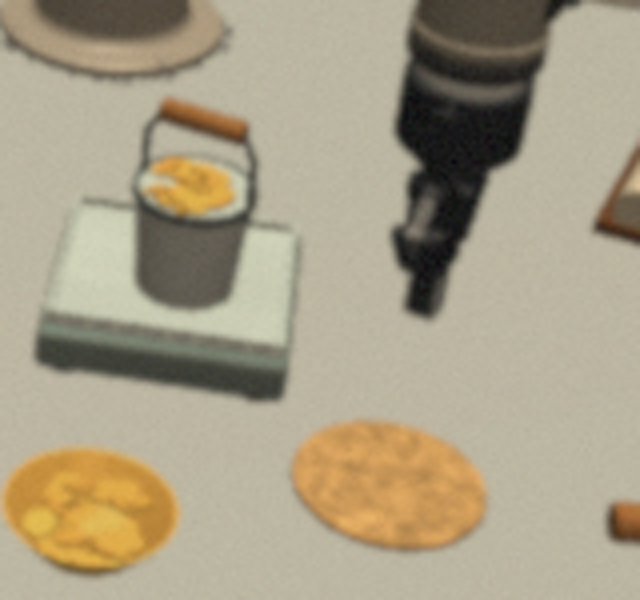

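The fingers closed empty. The pail is still upright on the scale and the mat is clear. I'll check whether the pail moved, then look at the gripper from close by.

```bash
python3 - <<'E'
from h import *
r.move_straight([.568,.374,.28],speed=.15); command_gripper(.085)
def meas(n,im,P):
    X,Y,z=P[...,0],P[...,1],P[...,2]
    b=(abs(X-.45)<.12)&(abs(Y-.19)<.12)
    q=P[b&(z>.18)&(z<.22)]; w,V=np.linalg.eigh(np.cov(q[:,:2].T)); s=(q[:,:2]-q[:,:2].mean(0))@V[:,1]
    print(n,"grip",len(q),np.round(q.mean(0),4),V[:,1].round(3),"len",round(np.ptp(s),3),"z",np.round(np.percentile(q[:,2],[2,50,98]),4))
    z2=P[b&(z>.045)&(z<.056)][:,2]; print("pan z",np.median(z2))
for n in("scene","top"):
    f=np.load(f"pics/{n}0.npz"); meas(n+"0",*cloud(n,f["im"],f["d"])); 
g=np.array([.464,.197]); a=pick_ang([*g,.3],np.arctan2(-.16,.987)); Q=list(down(a)); print(a)
r.reach([*g,.30],Q)
im,P=cloud("scene"); meas("scene",im,P)
r.move_straight([*g,.22],Q,speed=.1,max_force=10); print(st())
im,P=cloud("scene"); crop("scene",im,330,120,450,260,5,"pail2")
E
```

```text
scene0 grip 147 [0.4688 0.1976 0.1902] [0.154 0.988] len 0.07 z [0.1811 0.1913 0.1971]
pan z 0.04910487741864587
top0 grip 131 [0.4627 0.1964 0.194 ] [0.156 0.988] len 0.077 z [0.1821 0.1946 0.2009]
pan z 0.05023282247942626
-0.16070937740915067
scene grip 143 [0.4683 0.1974 0.1902] [0.153 0.988] len 0.069 z [0.1814 0.191  0.197 ]
pan z 0.049088219701561825
{'time_s': 17.158, 'eef_pos': [0.464, 0.197, 0.221], 'contact_force': [0.16, -0.244, -0.954], 'grip_width': 0.085, 'grip_force': 0.0}
```

View pics/pail2.png

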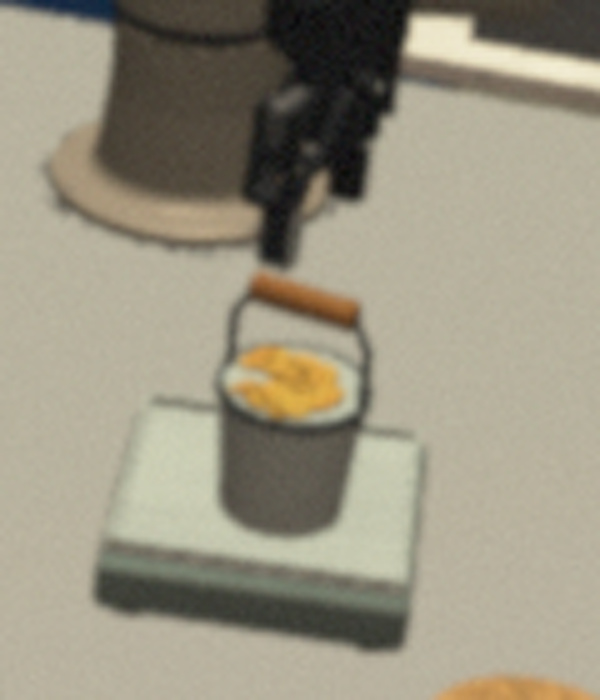

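```bash
python3 - <<'E'
from h import *
print([proj("scene",[.464+s*.047,.197-s*.0075,zz]).round(1).tolist() for s in(1,-1) for zz in(.209,.196,.23)], proj("scene",[.464,.197,.188]))
im,P=cloud("scene")
# gripper points near TCP
q=P[(abs(P[...,0]-.464)<.09)&(abs(P[...,1]-.197)<.05)&(P[...,2]>.2)&(P[...,2]<.34)]
for z in np.arange(.2,.34,.01):
    s=q[(q[:,2]>=z)&(q[:,2]<z+.01)]
    if len(s): print(round(z,2),len(s),s.min(0).round(3),s.max(0).round(3))
s=r.read_state();print(s["eef_pos"],Ro.from_quat(s["eef_rot"]).as_matrix().round(3).tolist(),s["joint_positions"])
im,P=cloud("top"); crop("top",im,200,180,340,300,5,"pail3")
E
```

```text
[[383.8, 180.9], [383.4, 185.0], [384.6, 174.2], [398.1, 166.7], [397.6, 170.7], [399.0, 160.1]] [390.36667645 180.1536849 ]
0.23 32 [0.419 0.18  0.233] [0.517 0.214 0.24 ]
0.24 54 [0.419 0.178 0.24 ] [0.524 0.214 0.25 ]
0.25 56 [0.418 0.176 0.25 ] [0.524 0.214 0.26 ]
0.26 49 [0.417 0.181 0.26 ] [0.523 0.215 0.27 ]
0.27 25 [0.417 0.193 0.27 ] [0.531 0.216 0.279]
0.28 86 [0.398 0.173 0.28 ] [0.546 0.22  0.29 ]
0.29 72 [0.398 0.173 0.29 ] [0.54  0.218 0.299]
0.3 87 [0.394 0.173 0.3  ] [0.54  0.218 0.31 ]
0.31 89 [0.4   0.172 0.31 ] [0.539 0.219 0.32 ]
0.32 100 [0.442 0.173 0.32 ] [0.539 0.218 0.33 ]
0.33 97 [0.462 0.175 0.33 ] [0.538 0.207 0.34 ]
[0.46442455 0.19713561 0.22069634] [[0.16, 0.987, 0.001], [0.987, -0.16, 0.0], [0.001, 0.001, -1.0]] [2.49394409e-01 3.12486273e-01 1.59673351e+00 2.93983155e-05
 1.23089798e+00 4.10106251e-01]
```

View pics/pail3.png

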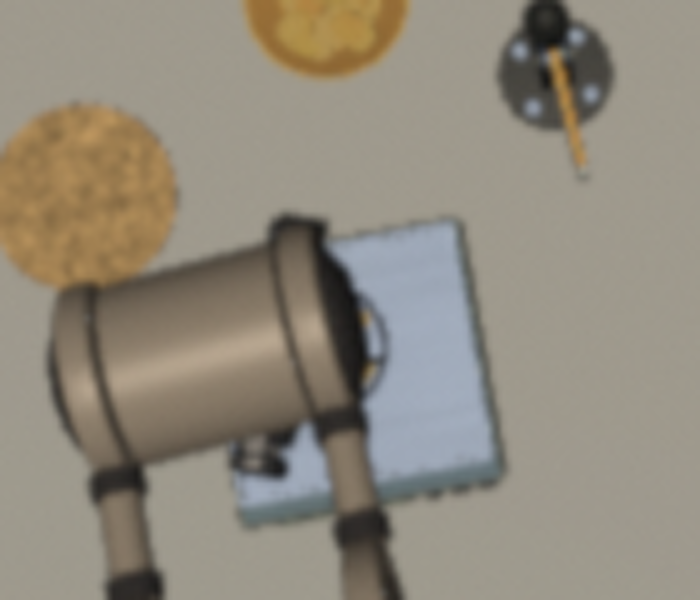

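The open fingertips sit at z≈0.232 with the TCP at 0.2207, which is about 25 mm less reach than stated. That explains the empty grasp: the tips closed on top of the grip. I'll calibrate by touching the bare counter gently.

```bash
python3 - <<'E'
from h import *
r.move_straight([.464,.197,.3]); p=[.42,0.0]; a=pick_ang([*p,.2],0); Q=list(down(a)); print(a)
r.reach([*p,.12],Q)
for o in(0.0,.038,.05):
    command_gripper(o); hit=False; z=.06
    r.move_straight([*p,.06],Q,speed=.1)
    print(o,r.move_straight([*p,-.02 if False else .0],Q,speed=.02,max_force=3),st())
    r.move_straight([*p,.06],Q,speed=.1)
E
```

```text
0
0.0 False {'time_s': 23.708, 'eef_pos': [0.42, 0.0, 0.0], 'contact_force': [-0.99, 0.342, 0.297], 'grip_width': -0.0, 'grip_force': 0.0}
0.038 False {'time_s': 28.308, 'eef_pos': [0.42, -0.0, 0.0], 'contact_force': [-0.834, -0.271, 0.298], 'grip_width': 0.038, 'grip_force': 0.0}
0.05 False {'time_s': 32.733, 'eef_pos': [0.42, -0.0, 0.0], 'contact_force': [-0.058, 0.687, 0.353], 'grip_width': 0.05, 'grip_force': 0.0}
```

```bash
python3 - <<'E'
from h import *
p=[.42,0.0]; Q=list(down(0))
for o in(0.0,.038,.05):
    command_gripper(o); r.move_straight([*p,.003],Q,speed=.1)
    print(o,r.move_straight([*p,-.022],Q,speed=.015,max_force=3),st())
    r.move_straight([*p,.03],Q,speed=.1)
E
```

```text
0.0 True {'time_s': 35.317, 'eef_pos': [0.42, -0.0, -0.0], 'contact_force': [-0.92, 0.603, 7.385], 'grip_width': -0.0, 'grip_force': 3.296}
0.038 True {'time_s': 37.283, 'eef_pos': [0.42, -0.0, -0.002], 'contact_force': [-0.327, 0.332, 6.266], 'grip_width': 0.038, 'grip_force': 3.313}
0.05 True {'time_s': 39.158, 'eef_pos': [0.42, -0.0, -0.004], 'contact_force': [-0.518, 0.411, 5.919], 'grip_width': 0.05, 'grip_force': 3.588}
```

```bash
python3 - <<'E'
from h import *
g=np.array([.465,.197]); a=pick_ang([*g,.3],np.arctan2(-.16,.987)); Q=list(down(a))
command_gripper(.085)
r.move_straight([.42,0,.26]); r.reach([*g,.26],Q); print(r.move_straight([*g,.171],Q,speed=.1,max_force=10)); 
command_gripper(.0,force=60); print(st())
if .014<r.read_state()["grip_width"]<.022:
    r.move_straight([*g,.235],Q,speed=.06); print(st())
    m=np.array([.567,.374])
    r.move_straight([*m,.235],Q,speed=.08); r.hold(.5); print(st())
    im,P=cloud("scene"); crop("scene",im,340,130,500,300,4,"pail4")
E
```

```text
False
{'time_s': 44.275, 'eef_pos': [0.465, 0.197, 0.171], 'contact_force': [-2.597, 0.718, 3.515], 'grip_width': 0.016, 'grip_force': 58.383}
{'time_s': 45.492, 'eef_pos': [0.465, 0.197, 0.235], 'contact_force': [-0.116, -0.08, -8.724], 'grip_width': 0.016, 'grip_force': 58.589}
{'time_s': 48.692, 'eef_pos': [0.567, 0.374, 0.235], 'contact_force': [0.349, 1.029, -8.672], 'grip_width': 0.016, 'grip_force': 58.604}
```

View pics/pail4.png

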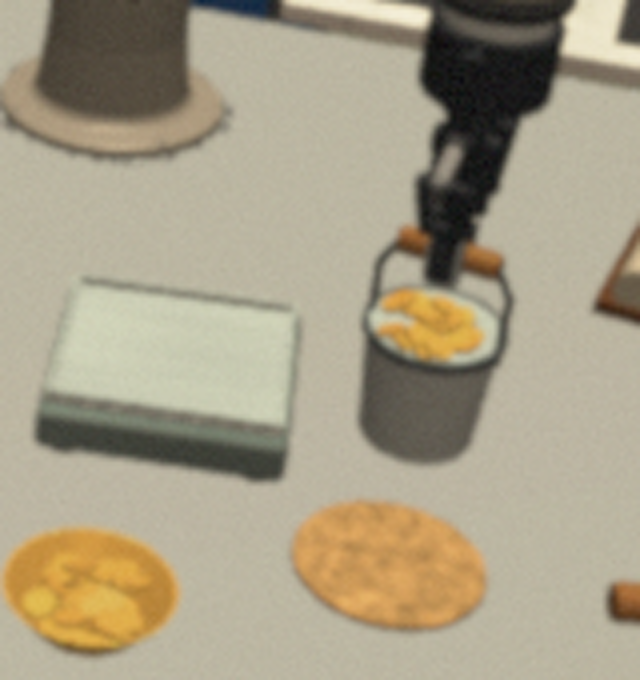

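The pail hangs upright in the fingers with its bail at crop (450,250), above the mat. Next I lower it.

```bash
python3 - <<'E'
from h import *
m=[.567,.374]; Q=list(r.read_state()["eef_rot"])
r.move_straight([*m,.14],speed=.08)
print(r.move_straight([*m,.120],speed=.02,max_force=3),st())
command_gripper(.06); r.hold(.3); print(st())
r.move_straight([*m,.24],speed=.12)
for n in("scene","top"):
    r.reach([.4,0.1,.35],list(down(0))) if n=="scene" else 0
    im,P=cloud(n); X,Y,z=P[...,0],P[...,1],P[...,2]; b=(abs(X-.567)<.08)&(abs(Y-.374)<.08)
    for lo,hi in((.08,.1),(.13,.16)): q=P[b&(z>lo)&(z<hi)]; print(n,lo,len(q),((q.min(0)+q.max(0))/2).round(4),np.ptp(q,axis=0).round(3))
    for t in tags(n,im,P): print("TAG",np.round(t,4))
    cv2.imwrite("pics/after_pail.png",im[...,::-1])
print(st())
E
```

```text
True {'time_s': 50.767, 'eef_pos': [0.566, 0.374, 0.126], 'contact_force': [-3.511, -0.002, 7.343], 'grip_width': 0.016, 'grip_force': 60.173}
{'time_s': 51.558, 'eef_pos': [0.565, 0.373, 0.123], 'contact_force': [0.192, 0.271, -0.284], 'grip_width': 0.06, 'grip_force': 0.0}
scene 0.08 596 [0.5663 0.3729 0.0901] [0.09  0.088 0.019]
scene 0.13 193 [0.5684 0.3727 0.1423] [0.022 0.074 0.022]
TAG [ 0.4665 -0.358   0.5265 -0.3548  0.0534]
TAG [ 0.4431 -0.229   0.5007 -0.2458 -0.2827]
TAG [ 0.4474 -0.1041  0.5068 -0.1127 -0.1439]
top 0.08 457 [0.5652 0.3734 0.09  ] [0.085 0.089 0.02 ]
top 0.13 125 [0.565  0.374  0.1443] [0.026 0.076 0.025]
TAG [ 0.464  -0.3574  0.524  -0.3553  0.0348]
TAG [ 0.4453 -0.1025  0.5044 -0.1124 -0.1659]
TAG [ 0.4414 -0.2273  0.4985 -0.2455 -0.3087]
{'time_s': 54.067, 'eef_pos': [0.401, 0.101, 0.349], 'contact_force': [0.419, -0.162, -0.255], 'grip_width': 0.06, 'grip_force': 0.0}
```

View pics/after_pail.png

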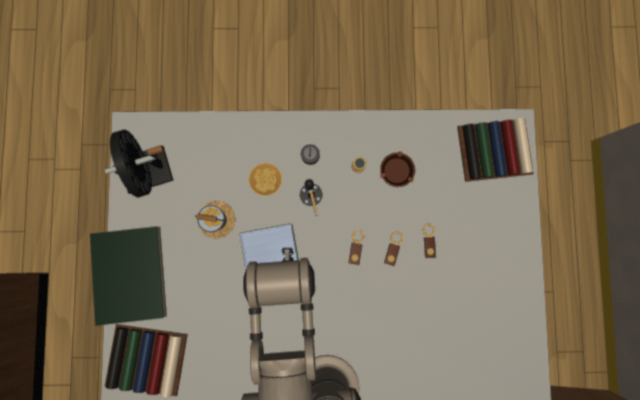

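The pail stands on the mat and there are exactly three tags. Now tag A: pick it, hover it over the nose, and check the alignment with the cameras.

```bash
cat >> h.py <<'E'
PSI=np.radians(13.4); DIR=np.array([np.cos(PSI),np.sin(PSI)]); NOSE=np.array([.565,.0285])
def findtags():
    T=[tags(n,*cloud(n)) for n in("scene","top")]; out=[]
    for t in T[0]:
        k=[s for s in T[1] if np.hypot(*(s[:2]-t[:2]))<.02]
        if k: out.append((t+k[0])/2)
        else: print("unmatched",t)
    print([len(t) for t in T]); return out
def grab(t):
    p=t[:2]; a=pick_ang([*p,.1],t[4]+np.pi/2); Q=list(down(a)); command_gripper(.055)
    r.reach([*p,.08],Q); hit=r.move_straight([*p,0.0],Q,speed=.06,max_force=6); command_gripper(.0,force=90); s=st(); print("grab",hit,s)
    if not .034<s["grip_width"]<.042: return False
    r.move_straight([*p,.10],Q,speed=.12); return True
def hover(shift=(0,0),z=.27):
    # TCP such that the eye centre (60 mm ahead) stands 3.5 mm outside the nose
    p=NOSE-DIR*.0635+np.array(shift); a=pick_ang([*p,z],PSI+np.pi/2); r.reach([*(p-DIR*.06),z],list(down(a))); r.move_straight([*p,z-.022],list(down(a)),speed=.1); return p
def look(name):
    for n,u in(("scene",(260,110,380,250)),("top",(270,150,390,250))):
        im,P=cloud(n); np.savez(f"pics/{name}_{n}.npz",im=im,P=P)
        crop(n,im,*u,4,f"{name}_{n}")
    a=cv2.imread(f"pics/{name}_scene.png"); b=cv2.imread(f"pics/{name}_top.png"); b=cv2.copyMakeBorder(b,0,a.shape[0]-b.shape[0],0,0,cv2.BORDER_CONSTANT)
    cv2.imwrite(f"pics/{name}.png",np.hstack([a[:, :400],b[:, :400]]))
E
python3 - <<'E'
from h import *
T=findtags(); t=max(T,key=lambda t:t[1]); print(t)
if grab(t): 
    print(hover(), st()); look("hangA")
E
```

```text
[3, 3]
[ 0.44627304 -0.10313177  0.5055265  -0.11254874 -0.15760895]
grab False {'time_s': 57.483, 'eef_pos': [0.446, -0.103, 0.001], 'contact_force': [-0.945, 0.82, 7.876], 'grip_width': 0.035, 'grip_force': 89.193}
[0.50322873 0.01378401] {'time_s': 60.075, 'eef_pos': [0.503, 0.014, 0.248], 'contact_force': [0.131, 0.952, -0.179], 'grip_width': 0.035, 'grip_force': 89.788}
```

View pics/hangA.png

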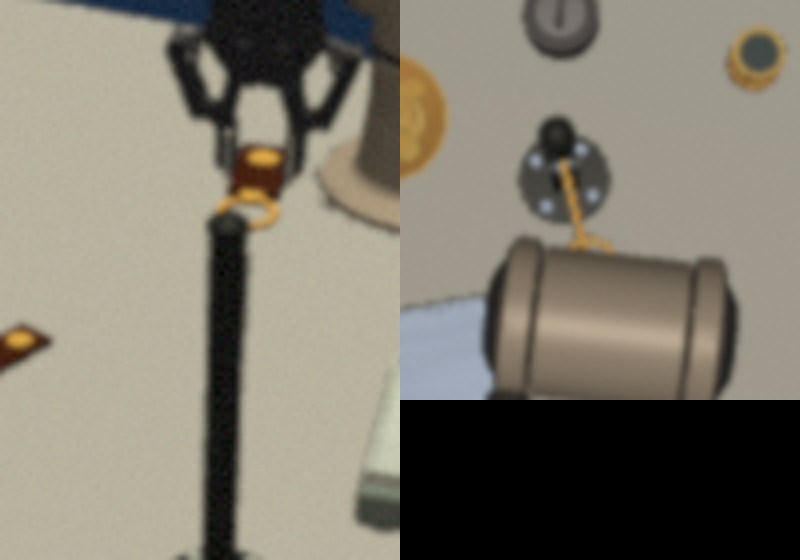

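In the hover, scene crop px (321.7,162.5) shows the eye just beside the post top, and the slab is held between the fingers. In the top view only the inner rim shows, near px (418,210). I'll compare this with the expected projections and check level from depth.

```bash
python3 - <<'E'
from h import *
p=np.array(r.read_state()["eef_pos"]); e=p+np.r_[DIR*.06,.0045]
ang=np.linspace(0,2*np.pi,60)
ring=np.array([e+np.r_[.022*np.cos(t),.022*np.sin(t),0] for t in ang])
for n in("scene","top"):
    f=np.load(f"pics/hangA_{n}.npz"); im,P=f["im"],f["P"]
    pr=np.array([proj(n,x) for x in ring]); print(n,"expect eye",proj(n,e).round(1),"bbox",pr.min(0).round(1),pr.max(0).round(1))
    hsv=cv2.cvtColor(im,cv2.COLOR_RGB2HSV); w=np.linalg.norm(P-e,axis=2)<.045
    m=w&(hsv[...,1]>100)&(hsv[...,2]>110)&(P[...,2]>.2); v,u=np.nonzero(m); print("brass bbox",u.min(),v.min(),u.max(),v.max(),len(u))
    if n=="scene":
        near=np.linalg.norm(P[...,:2]-p[:2],axis=2)<.1
        q=P[near&(hsv[...,1]>100)&(P[...,2]>.2)&(abs(P[...,2]-.25)<.06)]
        s=(q[:,:2]-p[:2])@DIR
        for lo in np.arange(-.04,.09,.01):
            k=(s>=lo)&(s<lo+.01)
            if k.sum(): print(round(lo,2),k.sum(),q[k,2].mean().round(4),q[k,2].max().round(4), (( q[k,:2]-p[:2])@[-DIR[1],DIR[0]]).mean().round(4))
    else:
        for vv,uu in zip(v,u): print((int(uu),int(vv)),P[vv,uu].round(3),end=" ")
E
```

```text
scene expect eye [321.7 162.6] bbox [313.5 158.7] [329.9 166.6]
brass bbox 314 157 328 166 64
-0.04 5 0.2539 0.2549 0.0001
-0.03 16 0.2541 0.2562 -0.0038
-0.02 23 0.254 0.2571 -0.0041
-0.01 18 0.2545 0.2564 0.0004
0.0 17 0.2545 0.2562 -0.0031
0.01 25 0.2549 0.2593 0.0002
0.02 22 0.2533 0.2559 -0.0026
0.03 28 0.252 0.2558 -0.0015
0.04 15 0.2525 0.2548 -0.0027
0.05 11 0.2526 0.2545 0.0013
0.06 6 0.2522 0.2562 0.0019
0.07 6 0.2523 0.2532 0.0113
0.08 1 0.2541 0.2541 0.0038
top expect eye [316.3 215. ] bbox [308.7 207.5] [323.8 222.5]
brass bbox 312 201 322 212 39
(312, 201) [0.603 0.04  0.243] (313, 201) [0.603 0.037 0.244] (314, 201) [0.603 0.034 0.245] (313, 202) [0.6   0.037 0.246] (314, 202) [0.6   0.034 0.241] (313, 203) [0.597 0.037 0.241] (314, 203) [0.597 0.034 0.242] (313, 204) [0.595 0.037 0.241] (314, 204) [0.594 0.034 0.241] (313, 205) [0.592 0.037 0.239] (314, 205) [0.592 0.034 0.235] (315, 205) [0.591 0.031 0.243] (314, 206) [0.589 0.034 0.236] (315, 206) [0.589 0.031 0.237] (314, 207) [0.586 0.034 0.235] (315, 207) [0.586 0.031 0.241] (314, 208) [0.583 0.034 0.232] (315, 208) [0.583 0.031 0.233] (314, 209) [0.578 0.034 0.258] (315, 209) [0.579 0.031 0.254] (316, 209) [0.578 0.028 0.259] (317, 209) [0.579 0.025 0.253] (318, 209) [0.579 0.022 0.253] (313, 210) [0.576 0.037 0.254] (314, 210) [0.576 0.034 0.255] (315, 210) [0.576 0.031 0.255] (316, 210) [0.576 0.028 0.253] (317, 210) [0.576 0.025 0.253] (318, 210) [0.576 0.022 0.254] (319, 210) [0.575 0.02  0.257] (320, 210) [0.575 0.017 0.257] (313, 211) [0.573 0.037 0.257] (315, 211) [0.575 0.031 0.227] (316, 211) [0.575 0.028 0.23 ] (320, 211) [0.573 0.017 0.255] (321, 211) [0.573 0.014 0.255] (322, 211) [0.573 0.011 0.255] (321, 212) [0.57  0.014 0.255] (322, 212) [0.57  0.011 0.256]
```

The tag is level and well aligned. Both cameras put the eye about 3 mm short along the hook, so I shift it, re-check, then push down.

```bash
cat >> h.py <<'E'
def rim():
    """top camera: (along, across) of the far rim's bar relative to the nose, from pixels above z .2475"""
    im,P=cloud("top"); hsv=cv2.cvtColor(im,cv2.COLOR_RGB2HSV)
    m=(hsv[...,1]>60)&(P[...,2]>.2475)&(P[...,2]<.265)&(np.linalg.norm(P[...,:2]-NOSE,axis=2)<.045)
    q=P[m][:,:2]-NOSE; s=q@DIR; l=q@[-DIR[1],DIR[0]]; k=s>-.01
    c=cv2.minEnclosingCircle((np.c_[s,l][k]*1000).astype(np.float32)); b=abs(l)<.008
    print("rim n",k.sum(),"along far bar mean",(s[b&(s>0)].mean()*1000).round(1),"across range",(l[k].min()*1000).round(1),(l[k].max()*1000).round(1))
def push(p):
    Q=list(r.read_state()["eef_rot"])
    for z in(.225,.212,.203,.196,.185,.175):
        hit=r.move_straight([*p,z],Q,speed=.04,max_force=14); s=st(); print(z,hit,s["eef_pos"],s["contact_force"])
        if hit: break
E
python3 - <<'E'
from h import *
rim(); p=np.array(r.read_state()["eef_pos"][:2])+DIR*.0035+np.array([-DIR[1],DIR[0]])*.001
r.move_straight([*p,.248],speed=.05); rim(); push(p); look("inA")
E
```

```text
rim n 25 along far bar mean 16.6 across range -21.2 9.3
rim n 26 along far bar mean 20.6 across range -18.9 11.4
0.225 False [0.506, 0.015, 0.225] [-0.049, -0.243, 1.073]
0.212 False [0.506, 0.015, 0.212] [-2.386, -0.133, 1.007]
0.203 False [0.506, 0.015, 0.202] [0.308, 0.383, -1.209]
0.196 False [0.506, 0.015, 0.196] [0.277, 0.136, -1.353]
0.185 False [0.506, 0.015, 0.185] [-0.563, -0.893, -0.7]
0.175 False [0.506, 0.015, 0.175] [0.454, -0.355, -0.214]
```

View pics/inA.png

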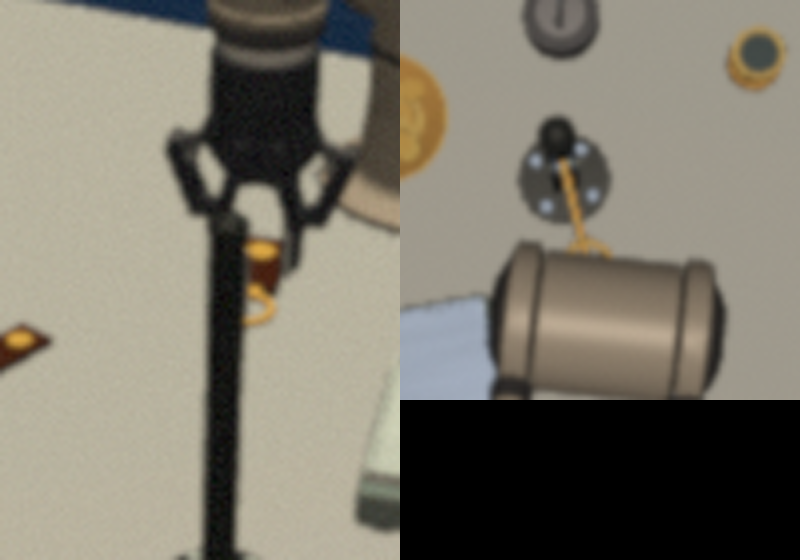

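The force rose and then dropped between TCP z 0.212 and 0.203, which matches the rim slipping past the gate. In the top view the gate is back at full length over the ring. Releasing.

```bash
python3 - <<'E'
from h import *
p=np.array(r.read_state()["eef_pos"]); command_gripper(.07); r.hold(.6)
r.move_straight([*(p[:2]-DIR*.03),p[2]+.01],speed=.1); r.move_straight([*(p[:2]-DIR*.06),.30],speed=.2); r.reach([.40,-.15,.3],list(down(PSI-np.pi/2)))
look("relA"); print(st()); print(np.round(findtags(),3).tolist())
f=np.load("pics/relA_top.npz"); im,P=f["im"],f["P"]
m=(np.linalg.norm(P[...,:2]-NOSE-DIR*.03,axis=2)<.05)&(P[...,2]>.1)&(P[...,2]<.28); q=P[m]; s=((q[:,:2]-NOSE)@DIR*1000)
for k in np.argsort(s): print(s[k].round(),q[k,2].round(3),end="; ")
E
```

```text
{'time_s': 66.375, 'eef_pos': [0.4, -0.149, 0.3], 'contact_force': [0.262, -0.412, -0.271], 'grip_width': 0.07, 'grip_force': 0.0}
unmatched [ 0.44287668 -0.22970751  0.50050234 -0.24641925 -0.28226233]
[2, 1]
[[0.465, -0.358, 0.525, -0.355, 0.045]]
-2.0 0.226; -1.0 0.204; 0.0 0.222; 1.0 0.227; 2.0 0.225; 3.0 0.227; 4.0 0.224; 4.0 0.228; 7.0 0.226; 7.0 0.226; 9.0 0.229; 10.0 0.23; 12.0 0.228; 13.0 0.234; 15.0 0.231; 15.0 0.165; 16.0 0.23; 16.0 0.23; 18.0 0.235; 19.0 0.162; 19.0 0.235; 21.0 0.236; 22.0 0.233; 24.0 0.241; 25.0 0.238; 27.0 0.239; 27.0 0.242; 28.0 0.237; 29.0 0.16; 30.0 0.241; 31.0 0.242; 32.0 0.16; 33.0 0.238; 33.0 0.246; 35.0 0.243; 36.0 0.246; 38.0 0.249; 39.0 0.247; 40.0 0.244; 41.0 0.25; 42.0 0.158; 42.0 0.166; 42.0 0.251; 43.0 0.166; 43.0 0.162; 44.0 0.164; 44.0 0.161; 44.0 0.251; 44.0 0.167; 44.0 0.173; 44.0 0.164; 45.0 0.253; 45.0 0.165; 45.0 0.154; 45.0 0.16; 45.0 0.152; 46.0 0.166; 46.0 0.165; 46.0 0.167; 47.0 0.162; 47.0 0.168; 47.0 0.249; 48.0 0.25; 48.0 0.159; 48.0 0.165; 49.0 0.16; 49.0 0.15; 50.0 0.247; 50.0 0.253; 51.0 0.132; 51.0 0.139; 51.0 0.249; 52.0 0.132; 52.0 0.127; 53.0 0.253; 54.0 0.253; 54.0 0.119; 54.0 0.118; 54.0 0.162; 54.0 0.123; 55.0 0.115; 55.0 0.258; 56.0 0.113; 56.0 0.257; 57.0 0.169; 57.0 0.1; 58.0 0.257; 59.0 0.26; 61.0 0.259; 62.0 0.259; 62.0 0.27; 62.0 0.27; 63.0 0.255; 64.0 0.263; 65.0 0.268; 65.0 0.261; 65.0 0.179; 66.0 0.267; 67.0 0.263; 68.0 0.264; 68.0 0.184; 68.0 0.265; 68.0 0.265; 68.0 0.268; 69.0 0.261; 69.0 0.267; 70.0 0.262; 71.0 0.261; 71.0 0.265; 71.0 0.269; 72.0 0.265; 72.0 0.258; 74.0 0.272; 75.0 0.265; 76.0 0.121; 76.0 0.259; 76.0 0.277; 76.0 0.125; 76.0 0.247; 76.0 0.235; 76.0 0.185; 76.0 0.179; 76.0 0.258; 76.0 0.273; 76.0 0.245; 76.0 0.267; 76.0 0.231; 77.0 0.114; 77.0 0.147; 77.0 0.167; 77.0 0.235; 77.0 0.146; 77.0 0.257; 78.0 0.274;
```

View pics/relA.png

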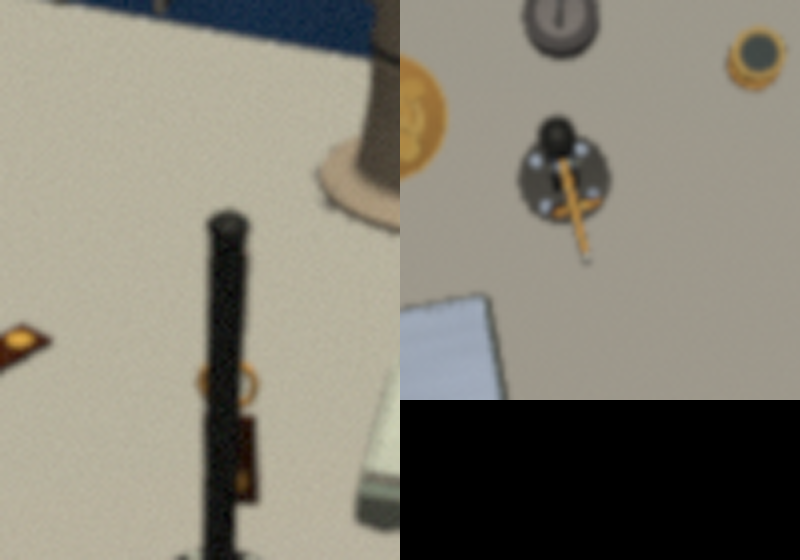

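Tag A hangs in the bend (ring at scene crop (228,383)) with the gate shut over it. I repeat this for the next tag, with the same rim check.

```bash
sed -i 's/    print("rim n",k.sum()/    a=s[b\&(s>0)].mean(); print("rim n",k.sum()/; /^def push/i\    ' h.py
python3 - <<'E'
s=open('h.py').read()
s=s.replace("(l[k].max()*1000).round(1))\n","(l[k].max()*1000).round(1)); return a\n",1)
s+='''
def hang(name):
    Rl=list(down(PSI-np.pi/2)); r.reach([.40,.1,.3],Rl)
    T=findtags(); t=max(T,key=lambda t:t[1]); print(t.round(4))
    if not grab(t): return
    r.move_straight([*(t[:2]-[.02,0]),.25],speed=.25)
    p=hover(DIR*.0035+np.array([-DIR[1],DIR[0]])*.001); a=rim()
    if .0015<abs(a-.0206)<.006: p=p-DIR*(a-.0206); r.move_straight([*p,.248],speed=.05); rim()
    push(p)
    command_gripper(.07); r.hold(.6)
    r.move_straight([*(p-DIR*.03),.185],speed=.1); r.move_straight([*(p-DIR*.06),.30],speed=.2)
    r.reach([.40,.1,.3],Rl); look(name); print(st())
'''
open('h.py','w').write(s)
E
python3 -c "
from h import *
hang('relB')"
```

```text
[2, 2]
[ 0.4426 -0.2266  0.5001 -0.244  -0.2931]
grab False {'time_s': 71.133, 'eef_pos': [0.443, -0.227, 0.001], 'contact_force': [-1.548, 0.408, 8.156], 'grip_width': 0.035, 'grip_force': 89.376}
rim n 27 along far bar mean 19.3 across range -19.0 8.6
0.225 False [0.506, 0.016, 0.225] [-1.402, 0.649, 2.256]
0.212 False [0.506, 0.016, 0.212] [-2.567, -0.45, 0.482]
0.203 False [0.506, 0.016, 0.202] [0.462, 0.016, 0.036]
0.196 False [0.506, 0.016, 0.196] [0.111, 0.13, -0.004]
0.185 False [0.506, 0.016, 0.185] [-0.131, 0.431, -0.058]
0.175 False [0.506, 0.016, 0.175] [-0.683, -0.25, -1.441]
{'time_s': 80.217, 'eef_pos': [0.4, 0.1, 0.299], 'contact_force': [0.214, 0.196, -0.351], 'grip_width': 0.07, 'grip_force': 0.0}
```

View pics/relB.png

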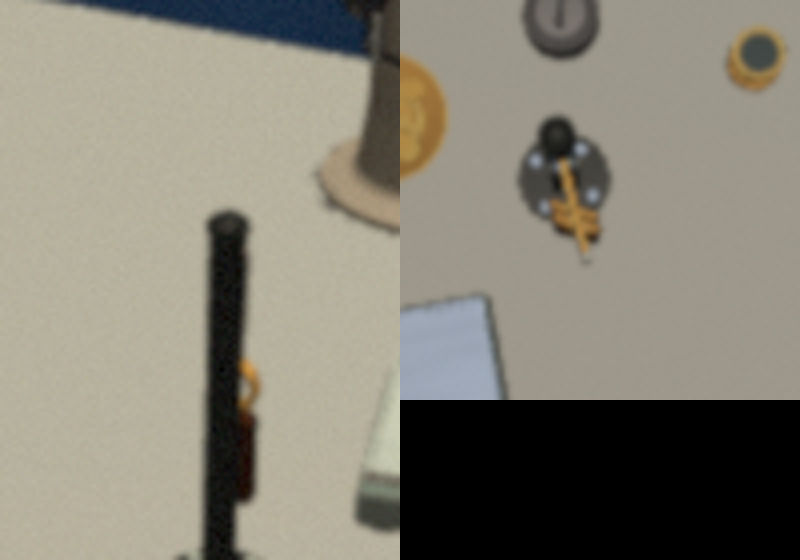

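Two tags hang at top crop (575,210–230) with the gate shut. Last one.

```bash
sed -i 's/\.185,\.175)/.185)/' h.py; python3 -c "
from h import *
hang('relC')
im,P=cloud('top'); cv2.imwrite('pics/final.png',im[...,::-1])"
```

```text
[1, 1]
[ 0.4654 -0.358   0.5254 -0.3553  0.0455]
grab False {'time_s': 84.525, 'eef_pos': [0.466, -0.358, 0.001], 'contact_force': [-1.331, 1.37, 6.582], 'grip_width': 0.035, 'grip_force': 89.558}
rim n 26 along far bar mean 18.9 across range -19.7 8.6
rim n 26 along far bar mean 19.3 across range -19.8 10.7
0.225 False [0.508, 0.016, 0.225] [-2.119, -0.342, 1.423]
0.212 False [0.507, 0.016, 0.212] [-2.743, -0.866, 1.405]
0.203 False [0.508, 0.016, 0.202] [0.644, 0.593, -0.57]
0.196 False [0.508, 0.016, 0.196] [-0.26, -0.477, -1.254]
0.185 False [0.508, 0.016, 0.185] [-0.225, 0.491, -0.963]
{'time_s': 93.925, 'eef_pos': [0.4, 0.1, 0.299], 'contact_force': [0.003, 0.247, 0.802], 'grip_width': 0.07, 'grip_force': 0.0}
```

View pics/relC.png

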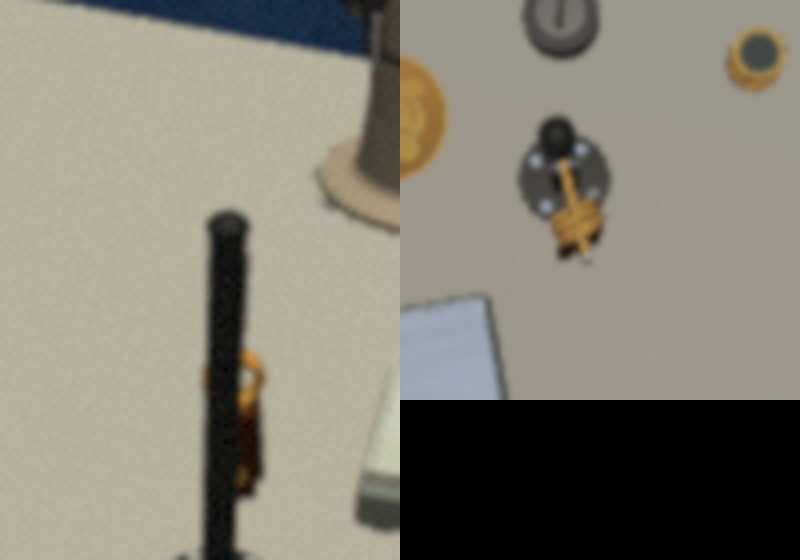

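View pics/final.png

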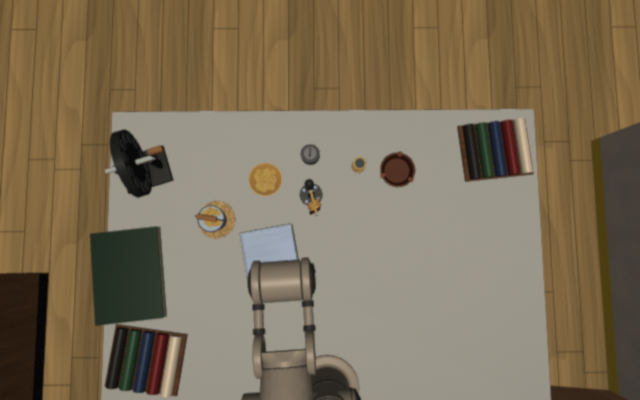

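All three eyes hang in the bend under the shut gate, the pail stands on the mat at (212,218), and the counter is clear of tags. Handing in after a short settle.

```bash
python3 -c "
from h import *
r.hold(1.5); print(r.finish_job())"
```

```text
the job is handed in; nothing more can be done
None
```

The pail stands upright on the cork mat, and all three tags on the counter hang inside the tally hook with the gate shut; the job was handed in at about 96 s, with the ashtray, loupe, counterweight and token dish left untouched.

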